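# Put the grease tins away in the covered rack

## Task

Put all the grease tins on the moped bench away in the blue tin rack: first slide its yellow cover fully open, then push each tin along the rack's long wall, through the mouth and under the overhang, until it stands upright and wholly inside the compartment, well clear of the mouth. Once every tin is in, slide the cover fully shut again, and leave the other things on the bench where they are.

Things in the scene. Friction and masses are not known exactly. Their poses are not given: they have to be found in the camera images.
- rack: blue smooth steel tin rack, fixed to the bench, placed and turned differently each time. Origin: bench level, at the mouth, on the inner face of the long wall. z up; +y runs along that wall from the open lane into the compartment. Wall at x 0 to 6 mm (far from the robot); tins run at negative x. Open lane: y -130 to 0, bare bench before the wall, which is 36 mm high there.
- rack_mouth (a point): centre of the mouth, at bench level: rack x -29 mm, y 0. The mouth is open, 58 mm wide (x 0 to -58) and 44 mm high; a 36 mm high guide plate flares the front wall outwards from there to x -82, y -23 mm. Axes as the rack's.
- rack_end (a point): middle of the compartment's closed end, at bench level: rack x -29, y 250 mm. Compartment: y 0 to 250, bench as floor; long wall, front wall (inner face x -58, outer -63) and end wall are 47 mm high. Cover rails (top 53 mm, x -64 to 6) run on to y 520, where the open cover stands.
- rack_overhang (a point): edge of the fixed overhang, half way along the compartment (rack x -18, y 125, height 47 mm). The overhang is 3 mm thick, underside 44 mm above the bench, from the long wall out to x -18. Left open is a slot 40 mm wide (x -18 to -58) on top: too narrow for a tin, wide enough for shut fingertips to reach down and push; the cover closes it.
- cover (a joint): yellow flat cover, 250 x 64 x 3 mm, top 51 mm above the bench, sliding level along the rack's +y. 0 = fully shut (over y 0 to 250), 0.25 m = fully open (over y 250 to 500, compartment's slot clear). Friction about 2 N, it stays where it is left. It may start up to 0.09 m open.
- cover_grip (a point): middle of the black upright grip on the cover: 12 mm thick along rack y, 36 mm long along rack x, standing from 51 to 77 mm above the bench, this point at 66 mm. It lies at x -29 mm and y = 18 mm + cover opening in the rack's frame, and moves with the cover.
- tin1: red round grease tin with a steel rim, closed, diameter 52 mm, height 40 mm, 0.13 to 0.25 kg, standing upright on the bench. Origin: centre of its underside, z up along its axis. May be absent.
- tin2: green round grease tin with a steel rim, closed, diameter 52 mm, height 40 mm, 0.13 to 0.25 kg, standing upright on the bench. Origin: centre of its underside, z up along its axis. May be absent.
- tin3: white round grease tin with a steel rim, closed, diameter 52 mm, height 40 mm, 0.13 to 0.25 kg, standing upright on the bench. Origin: centre of its underside, z up along its axis. May be absent.
- tin4: orange round grease tin with a steel rim, closed, diameter 52 mm, height 40 mm, 0.13 to 0.25 kg, standing upright on the bench. Origin: centre of its underside, z up along its axis. May be absent.
- funnel: green plastic funnel standing mouth down, 110 mm wide, 100 mm high; origin under its centre. Bystander, to be left where it is.
- clamp: chrome exhaust clamp lying flat, about 85 x 60 mm, 14 mm high; origin under the centre of its loop. Bystander, to be left where it is.
- socket_set: hex socket set in a black case 110 x 200 mm, 30 mm high, sockets standing 12 mm above it; origin under its centre. Bystander, to be left where it is.
- lens: white plastic tail light lens, 60 x 110 mm, 30 mm high; origin under its centre. Bystander, to be left where it is.
- screwdriver: screwdriver lying on the bench; origin under its middle. Bystander, to be left where it is.
- wrench: steel wrench lying on the bench; origin under its middle. Bystander, to be left where it is.
- oil_bottle: grey oil bottle with a red cap, 64 mm wide, 170 mm high; origin under its centre. Bystander, to be left where it is.
Things that resemble listed ones, but are neither listed nor needed, are in the scene too. Several things have the shape of the tin3; the one meant has the colours described above. What is shaped like the tin1 but purple is not meant.

How it is judged (in metres and radians):
On the way, in this order (a step that is already met when the one before it is completed fails the run):
1. the cover is fully open (value of joint cover above 0.232 m), for 0.2 s.
2. every tin stands wholly inside the compartment, before the cover is shut (y of tin1 in the frame of rack between 0.029 and 0.235 m and x of tin1 in the frame of rack between -0.045 and -0.01 m and height (world z) of each of tin1, tin2, tin3, tin4 below 0.01 m and angle between each of tin1, tin2, tin3, tin4's own z axis and vertical below 0.12 rad and y of tin2 in the frame of rack between 0.029 and 0.235 m and x of tin2 in the frame of rack between -0.045 and -0.01 m and y of tin3 in the frame of rack between 0.029 and 0.235 m and x of tin3 in the frame of rack between -0.045 and -0.01 m and y of tin4 in the frame of rack between 0.029 and 0.235 m and x of tin4 in the frame of rack between -0.045 and -0.01 m and value of joint cover above 0.1 m), for 0.2 s.
At the end, for the whole second after the job is handed in: every tin that is present stands upright on the bench inside the compartment, its centre at least 29 mm past the mouth (tin edge 3 mm in), and the cover is shut to within 12 mm (y of tin1 in the frame of rack between 0.029 and 0.235 m and x of tin1 in the frame of rack between -0.045 and -0.01 m and height (world z) of each of tin1, tin2, tin3, tin4 below 0.01 m and angle between each of tin1, tin2, tin3, tin4's own z axis and vertical below 0.12 rad and y of tin2 in the frame of rack between 0.029 and 0.235 m and x of tin2 in the frame of rack between -0.045 and -0.01 m and y of tin3 in the frame of rack between 0.029 and 0.235 m and x of tin3 in the frame of rack between -0.045 and -0.01 m and y of tin4 in the frame of rack between 0.029 and 0.235 m and x of tin4 in the frame of rack between -0.045 and -0.01 m and value of joint cover below 0.012 m); the robot touches nothing.
It fails at once if a bystander is moved more than 30 mm (distance of any of funnel, clamp, socket_set, lens, screwdriver, wrench, oil_bottle from where it was at the start of the episode above 0.03 m).
Of tin1, tin2, tin3, tin4 only 3 to 4 are there at a start; the rules pass over those that are not, and their reading is None.
At some moment in a run one of tin1, tin2, tin3, tin4 may be knocked a few centimetres aside while the robot is not near it.
Once in a run the grip may slacken for a moment while it holds something.
It also fails if it takes over 210 s, if anything falls off the work surface, if the arm or the gripper's body presses on something with over 40 N, if the wrist force passes 120 N, or if a joint passes its speed limit or range.

## Robot

A 6-joint arm with a two-finger parallel gripper is mounted at the origin on the work surface. World frame = base frame: x ahead of the robot, y to its left, z up, the work surface at z = 0. Lengths are in mm, angles in degrees, forces in N, time in s.
With the tool pointing down it reaches from about 350 to 850 mm from the base axis. Payload 8.1 kg.
Tool frame: the origin (TCP) lies at the very end of the fingers, on their centre line; the grasp point (between the pads) lies 19 mm behind it; z points along the fingers, y is the line along which they close (so a half turn about z gives the same grasp; the last joint's range is limited). The gripper opens to 85 mm and grips with 20 to 120 N. Pads are 22 mm wide; open, the fingers measure 114 mm over their backs; the gripper's body (76 mm by 85 mm) begins 54 mm behind the grasp point. The pads swing forward as they close: fully open they stand 13 mm farther back than shut.
Start: joints at [-77.601, 7.471, 85.268, -0, 87.261, -4.893], TCP at [178.364, -572.88, 231.292] pointing down, gripper open.
Joint ranges: [-169.43, 169.43], [-51.17, 129.36], [1.28, 143.12], [-76.62, 256.62], [0, 156.53], [-152.29, 152.29]. Speed limits (degrees/s): [136.94, 136.94, 159.86, 180, 180, 180].

## Interface

Orientations are given as [roll, pitch, yaw] about the fixed x, y, z axes, in that order (R = Rz(yaw) Ry(pitch) Rx(roll)).
In Python, from station import robot, grab_frame, camera_params gives the robot as it stands.
- The arm moves only by the tool send_rows, never from a script. Its arguments are lists of equal length, an entry for each row: "dp": the shift along the tool's x, y, z in mm, a list of three; "turn": the turn, a rotation vector about the tool's x, y, z in rad, a list of three; "claw": the opening, from 0 (shut) to 1 (fully open). A call has 1 to 10 rows; each row shifts and turns the commanded pose from where the row before left it, along the tool's axes as they then stand; what a row does not reach is not made up. A row lasts 1/8 s, in which the tool goes at most 62.5 mm and 10.7 degrees, less where a joint would pass 70% of its speed; a pose out of reach is approached as far as the arm can. A call with a gripper value outside its range is refused whole. The fingers move at their own pace and stop on an object; "grip_force" is the grip in N (left out, the last holds). Time passes only in rows, so rows that do not move let the fingers close. It gives the time, the measured TCP pose, the force, the opening and the grip force at its end, in the units of the state.
- robot.get_state(): the state, without advancing time (a new reading comes with each control period).
- grab_frame(name): name is "scene" or "top" or "wrist"; returns (picture, depth): 420x560x3 uint8, red, green, blue; 420x560 float32, mm along the optical axis (not along the pixel's ray), 0 where there is no reading.
- camera_params(name): a dict with "fx", "fy", "cx", "cy" (pixels), "distortion" ([k1, k2, p1, p2, k3] as OpenCV has them; the pictures are not rectified), "rvec" (rotation vector, rad) and "tvec" (3), from world to camera coordinates, as OpenCV has them. Camera axes: x right, y down, z forward; pixel columns grow to the right and rows downward; lengths in mm; the calibration is good to about 2 mm. A picture is of the moment at which its call begins: read the wrist's pose just before it. camera_params takes no time and is no camera call; for the wrist camera it gives the pose at the moment of the call.
- robot.close_job(): hands the job in; it is judged then, once.
The state is a dict: "t": time; "joint_pos": joint angles; "qd": joint speeds; "tau": joint torques, N m; "position": TCP position; "tool_rot": TCP orientation; "wrist_force": force on the tool from outside, world axes, zero at the start; "wrist_torque": the same for the moment, N m; "finger_gap": finger opening in mm; "grasp_force": force on a finger pad.
Only numpy, scipy, OpenCV 4.12 (cv2) and the standard library are available. Lean on these libraries where they do the work, as an engineer would, in place of code of your own. Each camera call takes 0.05 s, during which the arm holds its last target. There are 200 camera calls.

## Working session

There is one attempt and no reset: what is moved stays moved. The work goes in short steps, Python scripts to look and compute and a tool call to move; the robot and the scene stay as the last step left them, time stands still between calls to the robot, and variables do not carry over. Pictures are saved under pics/ and viewed, at most 14 in all, crops included, and the job is handed in when it is done.

Besides the shell and the picture viewer there is one more tool, called after "Call:" in YAML: its name, and indented under it one key for each argument. send_rows: Moves the arm, as the interface text tells. Its arguments: {"type":"object","properties":{"dp":{"type":"array","items":{"type":"array","items":{"type":"number"}}},"turn":{"type":"array","items":{"type":"array","items":{"type":"number"}}},"claw":{"type":"array","items":{"type":"number"}},"grip_force":{"type":"number"}},"required":["dp","turn","claw"]}

```bash
mkdir -p pics; ls; cat > h.py <<'E'
import numpy as np, cv2
from station import robot, grab_frame, camera_params
def cam(n):
    p=camera_params(n); K=np.array([[p['fx'],0,p['cx']],[0,p['fy'],p['cy']],[0,0,1.]])
    return K,np.array(p['distortion'],float),np.array(p['rvec'],float),np.array(p['tvec'],float)
def onplane(c,uv,z):
    K,d,r,t=c; R=cv2.Rodrigues(r)[0]
    n=cv2.undistortPoints(np.array(uv,float).reshape(-1,1,2),K,d).reshape(-1,2)
    ray=np.c_[n,np.ones(len(n))]@R; o=-R.T@t
    return o+ray*((z-o[2])/ray[:,2])[:,None]
def depthpt(c,uv,dep):
    K,d,r,t=c; R=cv2.Rodrigues(r)[0]
    n=cv2.undistortPoints(np.array(uv,float).reshape(-1,1,2),K,d).reshape(-1,2)
    P=np.c_[n,np.ones(len(n))]*np.array(dep).reshape(-1,1)
    return (P-t)@R
def proj(c,P): return cv2.projectPoints(np.array(P,float).reshape(-1,1,3),c[2],c[3],c[0],c[1])[0].reshape(-1,2)
def save(n,img): cv2.imwrite('pics/'+n+'.png',img[:,:,::-1])
E
python3 - <<'E'
from h import *
for n in('top','scene'):
    c=cam(n); im,d=grab_frame(n); save(n+'0',im); np.savez(n+'0.npz',im=im,d=d)
    R=cv2.Rodrigues(c[2])[0]; print(n,-R.T@c[3],c[0][0,0])
print(robot.get_state())
E
```

```text
pics
top [ 360.84882406  -43.83528321 1022.1601659 ] 379.9111627401165
scene [1056.60819298 -709.11696371  826.70518572] 446.0975097129214
{'t': 0.1, 'joint_pos': array([-7.76021716e+01,  7.51180789e+00,  8.53231077e+01, -2.13584759e-03,
        8.72601631e+01, -4.89406387e+00]), 'qd': array([-0.05407947, -0.0444847 , -0.08146248, -0.06165063,  0.16928316,
       -0.07809595]), 'tau': array([ 1.87694277e-03, -5.70950961e+01, -5.01944768e+01, -2.38130033e-04,
        8.17251974e-03,  4.15429270e-05]), 'position': array([ 178.237089  , -572.40440164,  230.33795877]), 'tool_rot': array([-1.79905086e+02, -5.98605400e-03,  1.72919912e+01]), 'wrist_force': array([ 0.70700421, -0.20034974,  0.0507621 ]), 'wrist_torque': array([-0.00162729,  0.04198771,  0.03719099]), 'grasp_force': 0.0, 'finger_gap': 85.26774920532328}
```

View pics/top0.png

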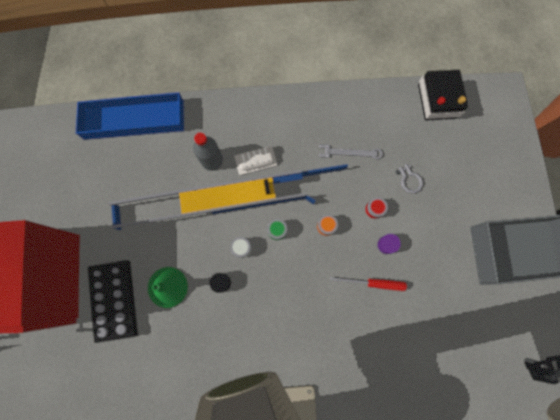

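View pics/scene0.png

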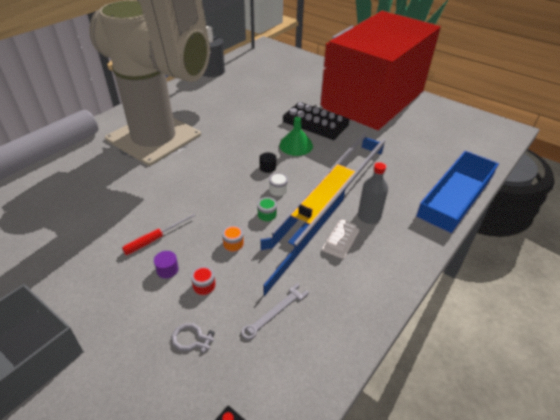

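Top view: tins are red (376,208), orange (328,225), green (277,229) and white (241,247). Decoys are purple (389,244) and black (220,283), and the red driver handle, red box and red cap share the red. The rack has its yellow cover at (228,195), its grip at (268,186) and the lane to the right up to (347,167). The blue tray at (130,115) is not the rack.

```bash
cat >> h.py <<'E'
RNG={'red':[((0,130,80),(6,255,255)),((172,130,80),(180,255,255))],'green':[((55,110,50),(85,255,255))],'orange':[((7,150,120),(18,255,255))],'yellow':[((19,150,100),(32,255,255))],'blue':[((105,130,40),(122,255,255))],'white':[((0,0,185),(180,50,255))]}
def mask(im,col):
    h=cv2.cvtColor(im,cv2.COLOR_RGB2HSV); return sum(cv2.inRange(h,np.array(a),np.array(b)) for a,b in RNG[col])
def blobs(m,amin=30):
    cs=cv2.findContours(m,cv2.RETR_EXTERNAL,cv2.CHAIN_APPROX_NONE)[0]
    return [c for c in cs if cv2.contourArea(c)>amin]
E
python3 - <<'E'
from h import *
z=np.load('top0.npz'); im=z['im'];d=z['d']; c=cam('top')
for col,h in(('yellow',51),('red',40),('green',40),('orange',40),('white',40),('blue',36)):
    for b in blobs(mask(im,col)):
        r=onplane(c,b.reshape(-1,2),h)[:,:2].astype(np.float32); q=cv2.minAreaRect(r)
        m=cv2.moments(b); u,v=m['m10']/m['m00'],m['m01']/m['m00']
        print(col,(round(u),round(v)),np.round(q[0],1),np.round(q[1],1),round(q[2],1),'dep z',depthpt(c,[[u,v]],[d[int(v),int(u)]])[0].round(1))
        if col in('yellow','blue'): print(cv2.boxPoints(q).round(0).tolist())
crop=im[140:270,100:420]; save('crop0',cv2.resize(crop,None,fx=2.5,fy=2.5,interpolation=cv2.INTER_CUBIC))
E
```

```text
yellow (225, 195) [607.2  77.9] [ 55.1 249.7] 5.3 dep z [606.5  82.1  51.2]
[[568.0, 200.0], [591.0, -49.0], [646.0, -44.0], [623.0, 205.0]]
red (387, 284) [ 344.2 -317.5] [99.  23.2] 79.4 dep z [ 343.8 -321.9   27. ]
red (12, 275) [435.4 671. ] [298.2  78.5] 1.2 dep z [420.1 523.6 240.7]
red (377, 206) [ 547.8 -318.6] [34.9 35.6] 82.7 dep z [ 547.8 -317.9   42.1]
red (200, 138) [776.5 145.4] [36.1 29.6] 40.4 dep z [721.5 120.4 169.8]
red (441, 100) [ 844.5 -545.5] [19.9 27.6] 23.2 dep z [ 818.7 -519.3   91.5]
green (167, 287) [379.2 244. ] [98.9 98.4] 86.1 dep z [379.5 237.9  58.3]
green (277, 228) [510.8 -47.4] [34.2 33.6] 51.8 dep z [510.8 -47.4  39.6]
orange (328, 224) [ 512.7 -181. ] [34.3 34.5] 85.5 dep z [ 512.  -181.1   40.5]
orange (548, 115) [ 783.7 -876.3] [ 39.1 128.6] 36.4 dep z [ 1034.2 -1362.8  -548.1]
white (240, 247) [470.4  51.9] [34.  32.3] 22.9 dep z [469.4  51.2  43.8]
white (254, 161) [696.1   2.3] [26.7 93.9] 23.3 dep z [7.023e+02 7.000e-01 2.820e+01]
white (425, 97) [ 858.5 -499.2] [111.4   7.2] 0.2 dep z [ 859.6 -502.6   32.4]
blue (115, 214) [581.3 381.6] [47.9 16.2] 5.4 dep z [582.2 383.1  33.2]
[[557.0, 387.0], [558.0, 371.0], [606.0, 376.0], [604.0, 392.0]]
blue (302, 175) [ 653.1 -149.7] [ 15.5 200.6] 6.6 dep z [ 652.8 -126.3   31.6]
[[634.0, -51.0], [657.0, -250.0], [672.0, -248.0], [649.0, -49.0]]
blue (130, 116) [866.4 348.7] [117.5 311.5] 0.1 dep z [880.6 357.9   6.3]
[[807.0, 504.0], [808.0, 193.0], [925.0, 193.0], [925.0, 504.0]]
```

View pics/crop0.png

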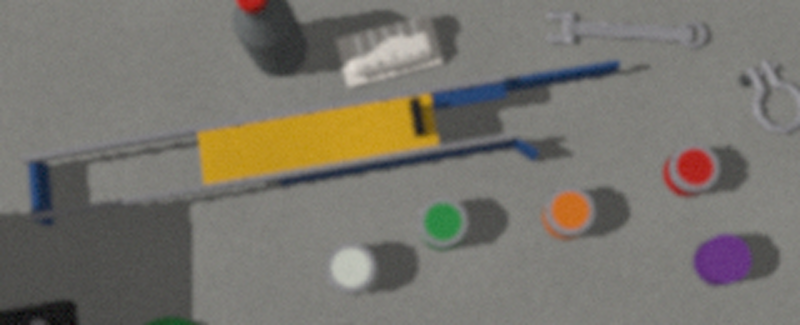

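Close crop confirms the four tins by colour; purple and black are not meant. The rack origin comes out at about (655,-120) with yaw 5.3° and the cover about 76 mm open. The check at the lane end of the wall agrees to 1 mm. I'll turn the tool to the rack's yaw and go above the grip.

Call:
send_rows:
  dp:
    - [0,0,0]
    - [0,0,0]
    - [20,-20,0]
    - [36,-34,4]
    - [36,-34,4]
    - [36,-34,4]
    - [36,-34,4]
    - [36,-34,4]
    - [36,-34,4]
    - [36,-34,4]
  turn:
    - [0,0,0.105]
    - [0,0,0.105]
    - [0,0,0]
    - [0,0,0]
    - [0,0,0]
    - [0,0,0]
    - [0,0,0]
    - [0,0,0]
    - [0,0,0]
    - [0,0,0]
  claw: [0,0,0,0,0,0,0,0,0,0]

```text
t: 1.35
position: [426.2, -289.5, 202.8]
tool_rot: [-180.0, 0.0, 5.3]
wrist_force: [0.4, -1.2, 0.1]
finger_gap: 0.1
grasp_force: 0.0
```

Call:
send_rows:
  dp:
    - [36,-34,4]
    - [36,-34,4]
    - [36,-34,4]
    - [36,-34,4]
    - [36,-34,4]
    - [20,-20,0]
    - [15,-17,0]
    - [0,0,0]
    - [0,0,0]
  turn:
    - [0,0,0]
    - [0,0,0]
    - [0,0,0]
    - [0,0,0]
    - [0,0,0]
    - [0,0,0]
    - [0,0,0]
    - [0,0,0]
    - [0,0,0]
  claw: [0,0,0,0,0,0,0,0,0]

```text
t: 2.48
position: [620.3, -65.8, 183.1]
tool_rot: [180.0, 0.0, 5.2]
wrist_force: [-1.4, 1.0, -0.6]
finger_gap: -0.1
grasp_force: 0.0
```

```bash
cat >> h.py <<'E'
O=np.array([654.7,-119.5]); YAW=5.3
def torack(p):
    a=np.deg2rad(YAW); X=np.array([np.cos(a),np.sin(a)]); Y=np.array([-X[1],X[0]]); q=np.atleast_2d(p)[:,:2]-O
    return np.c_[q@X,q@Y].round(1)
def st():
    s=robot.get_state(); print('t',round(s['t'],2),'rack',torack(s['position'])[0],'z',round(s['position'][2],1),'rot',s['tool_rot'].round(1),'F',s['wrist_force'].round(1),'gap',round(s['finger_gap'],1),'gf',round(s['grasp_force'],1))
E
python3 - <<'E'
from h import *
st(); c=cam('wrist'); im,d=grab_frame('wrist'); save('w0',im); np.savez('w0.npz',im=im,d=d,K=c[0],D=c[1],r=c[2],t=c[3])
R=cv2.Rodrigues(c[2])[0]; print(-R.T@c[3]); print(R)
E
```

```text
t 2.48 rack [-29.3  56.6] z 183.1 rot [180.    0.    5.2] F [-1.4  1.  -0.6] gap -0.1 gf 0.0
[688.74942885 -60.09651043 326.58456161]
[[ 9.08774069e-02 -9.95861862e-01  6.70134915e-04]
 [-9.57767464e-01 -8.72167230e-02  2.73997678e-01]
 [-2.72805391e-01 -2.55420319e-02 -9.61730120e-01]]
```

View pics/w0.png

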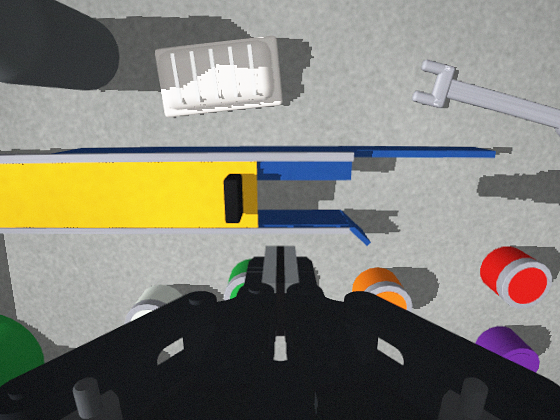

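The wrist view shows the cover edge at (258,162–228), the grip at (233,198), the overhang corner at the mouth (351,179), the lane wall end (495,154) and the flare tip (367,242).

```bash
python3 - <<'E'
from h import *
z=np.load('w0.npz'); c=(z['K'],z['D'],z['r'],z['t'])
for n,uv,h in(('overhang corner(-18,0,47)',(351.5,180),47),('rail end far',(353,153),53),('overhang/cover',(258,180),47),('cover edge near',(258,227),51),('cover edge far',(258,163),51),('wall end',(495,154),36),('wall far left at 53',(20,151.5),53),('flare tip(-82,-23)',(367,243),36),('front wall mouth',(348,212),47),('grip top near R',(241,222),77),('grip top far L',(226,175),77)):
    p=onplane(c,[uv],h); print(n,p[0].round(1),torack(p)[0])
y=mask(z['im'],'yellow'); 
def edge(col,up):
    r=np.where(y[130:240,col])[0]+130; return (r.min() if up else r.max()+1)
for col in(30,120,200): print(torack(onplane(c,[(col,edge(col,1)),(col,edge(col,0))],51)).tolist())
E
```

```text
overhang corner(-18,0,47) [ 637.1 -126.3   47. ] [-18.2  -5.2]
rail end far [ 660.6 -122.8   53. ] [ 5.5 -3.8]
overhang/cover [629.8 -46.9  47. ] [-18.1  74.6]
cover edge near [588.9 -50.2  51. ] [-59.1  75.1]
cover edge far [644.9 -46.   51. ] [-3. 74.]
wall end [ 670.4 -253.5   36. ] [   3.3 -134.9]
wall far left at 53 [637.9 154.9  53. ] [  8.7 274.8]
flare tip(-82,-23) [ 576.8 -152.5   36. ] [-80.6 -25.7]
front wall mouth [ 608.5 -127.5   47. ] [-46.8  -3.7]
grip top near R [601.3 -37.4  77. ] [-45.6  86.6]
grip top far L [637.8 -23.9  77. ] [-8.  96.8]
[[-2.3, 269.4], [-59.4, 281.5]]
[[-1.5, 189.7], [-60.1, 197.5]]
[[-1.9, 122.2], [-60.0, 126.0]]
```

Call:
send_rows:
  dp:
    - [0,0,30]
    - [0,0,35]
    - [0,0,35]
    - [0,0,21]
    - [0,-10,0]
    - [0,-15,0]
    - [0,-20,0]
    - [0,-25,0]
    - [0,-25,0]
    - [0,-25,0]
  turn:
    - [0,0,0]
    - [0,0,0]
    - [0,0,0]
    - [0,0,0]
    - [0,0,0]
    - [0,0,0]
    - [0,0,0]
    - [0,0,0]
    - [0,0,0]
    - [0,0,0]
  claw: [0,0,0,0,0,0,0,0,0,0]

```text
t: 3.78
position: [610.4, 56.3, 64.1]
tool_rot: [180.0, -0.2, 5.3]
wrist_force: [0.5, -2.3, 1.2]
finger_gap: -0.0
grasp_force: 1.2
```

Call:
send_rows:
  dp:
    - [0,-20,0]
    - [0,-15,0]
    - [0,-15,0]
    - [0,-8,0]
    - [0,-4,0]
    - [0,-3,0]
    - [0,0,0]
  turn:
    - [0,0,0]
    - [0,0,0]
    - [0,0,0]
    - [0,0,0]
    - [0,0,0]
    - [0,0,0]
    - [0,0,0]
  claw: [0,0,0,0,0,0,0]

```text
t: 4.65
position: [603.5, 119.0, 62.1]
tool_rot: [-180.0, 0.0, 5.2]
wrist_force: [0.5, 0.4, -0.1]
finger_gap: -0.3
grasp_force: 0.0
```

```bash
sed -i 's/^O=.*; YAW/O=np.array([655.1,-123.5]); YAW/' h.py; python3 - <<'E'
from h import *
st(); c=cam('wrist'); im,d=grab_frame('wrist')
y=mask(im,'yellow'); print([torack(onplane(c,[(x,210)],51))[0] for x in [np.where(y[210])[0].max()+1]]); save('w1',im)
E
```

```text
t 4.65 rack [-28.9 246.3] z 62.1 rot [-180.     0.     5.2] F [ 0.5  0.4 -0.1] gap -0.3 gf 0.0
[array([ -6.8, 247. ])]
```

View pics/w1.png

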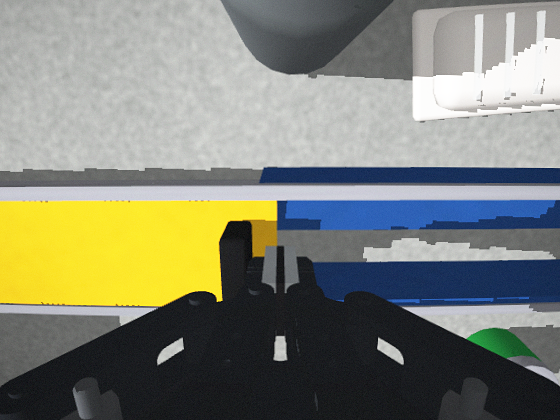

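Call:
send_rows:
  dp:
    - [0,-2,0]
    - [0,-2,0]
    - [0,0,0]
  turn:
    - [0,0,0]
    - [0,0,0]
    - [0,0,0]
  claw: [0,0,0]

```text
t: 5.08
position: [603.2, 121.8, 62.0]
tool_rot: [179.9, 0.0, 5.2]
wrist_force: [0.3, -6.3, -0.4]
finger_gap: 0.1
grasp_force: 3.2
```

Call:
send_rows:
  dp:
    - [0,6,0]
    - [0,6,-20]
    - [-10,20,-40]
    - [-30,34,-40]
    - [-40,40,-30]
    - [-40,40,0]
    - [-40,40,0]
    - [-40,40,0]
    - [-10,10,0]
    - [0,0,0]
  turn:
    - [0,0,0]
    - [0,0,0]
    - [0,0,0]
    - [0,0,0]
    - [0,0,0]
    - [0,0,0]
    - [0,0,0]
    - [0,0,0]
    - [0,0,0]
    - [0,0,0]
  claw: [0,0,0,0,0,1,1,1,1,1]

```text
t: 6.32
position: [417.0, -130.9, 193.0]
tool_rot: [180.0, -0.1, 5.1]
wrist_force: [-0.2, 0.6, 0.8]
finger_gap: 85.3
grasp_force: 0.0
```

```bash
cat >> h.py <<'E'
def tins(n='wrist',im=None,c=None):
    if im is None: c=cam(n); im,d=grab_frame(n)
    for col in('red','green','orange','white'):
        for b in blobs(mask(im,col),60):
            r=onplane(c,b.reshape(-1,2),40)[:,:2].astype(np.float32); q=cv2.minAreaRect(r)
            if 20<min(q[1]) and max(q[1])<75: print(col,torack([q[0]])[0],np.round(q[1]))
    return im
E
python3 - <<'E'
from h import *
st(); im=tins(); save('w2',im); print('top'); tins('top')
c=cam('top'); im,d=grab_frame('top'); y=mask(im,'yellow'); r=np.concatenate([b.reshape(-1,2) for b in blobs(y)]); p=torack(onplane(c,r,51)); print('cover y',p[:,1].min(),p[:,1].max())
E
```

```text
t 6.33 rack [-237.7   14.7] z 193.0 rot [ 1.8e+02 -1.0e-01  5.1e+00] F [-0.2  0.6  0.8] gap 85.3 gf 0.0
red [-124.5 -185.4] [40. 40.]
red [-132.3 -155. ] [47. 31.]
green [-137.2   89.8] [40. 39.]
orange [-148.3  -44.8] [39. 39.]
white [-168.6  192.3] [40. 40.]
top
red [145.8 256.6] [36. 30.]
green [-136.5   89.2] [34. 34.]
white [-168.6  191.7] [31. 33.]
cover y 249.4 500.9
```

View pics/w2.png

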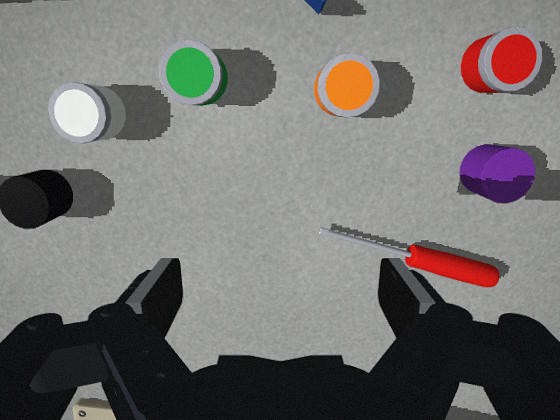

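The cover is fully open (250 mm), and all four tins are measured consistently from the two cameras. Orange goes first.

Call:
send_rows:
  dp:
    - [30,20,10]
    - [30,20,20]
    - [29,20,30]
    - [0,0,40]
    - [0,0,40]
    - [0,0,25]
    - [0,0,18]
    - [0,0,0]
    - [0,0,0]
    - [0,0,0]
  turn:
    - [0,0,0]
    - [0,0,0]
    - [0,0,0]
    - [0,0,0]
    - [0,0,0]
    - [0,0,0]
    - [0,0,0]
    - [0,0,0]
    - [0,0,0]
    - [0,0,0]
  claw: [1,1,1,1,1,1,1,1,0.3,0.3]
  grip_force: 40

```text
t: 7.72
position: [512.1, -182.2, 10.1]
tool_rot: [179.9, -0.1, 5.3]
wrist_force: [-0.2, 0.8, 7.3]
finger_gap: 51.8
grasp_force: 6.8
```

Call:
send_rows:
  dp:
    - [0,0,0]
    - [0,0,0]
    - [0,0,0]
  turn:
    - [0,0,0]
    - [0,0,0]
    - [0,0,0]
  claw: [0.3,0.3,0.3]

```text
t: 8.1
position: [512.3, -182.4, 10.4]
tool_rot: [179.9, -0.2, 5.3]
wrist_force: [0.0, 1.9, 5.8]
finger_gap: 51.0
grasp_force: 42.1
```

```bash
python3 -c "
from h import *
st()"
```

```text
t 8.1 rack [-147.7  -45.4] z 10.4 rot [179.9  -0.2   5.3] F [0.  1.9 5.8] gap 51.0 gf 42.1
```

Call:
send_rows:
  dp:
    - [0,0,-20]
    - [0,0,-30]
    - [20,5,0]
    - [30,10,0]
    - [30,10,0]
    - [28,10,0]
    - [10,0,0]
    - [0,0,20]
    - [0,0,20]
    - [0,0,10]
  turn:
    - [0,0,0]
    - [0,0,0]
    - [0,0,0]
    - [0,0,0]
    - [0,0,0]
    - [0,0,0]
    - [0,0,0]
    - [0,0,0]
    - [0,0,0]
    - [0,0,0]
  claw: [0.3,0.3,0.3,0.3,0.3,0.3,0.3,0.3,0.3,0.3]

```text
t: 9.35
position: [629.2, -204.9, 9.3]
tool_rot: [-179.9, 0.3, 5.3]
wrist_force: [-8.1, 7.7, 31.5]
finger_gap: 50.8
grasp_force: 45.9
```

```bash
python3 -c "
from h import *
st()"
```

```text
t 9.35 rack [-33.3 -78.6] z 9.3 rot [-179.9    0.3    5.3] F [-8.1  7.7 31.5] gap 50.8 gf 45.9
```

Call:
send_rows:
  dp:
    - [0,0,-1]
    - [0,0,0]
    - [0,0,0]
    - [0,0,0]
    - [0,0,-15]
    - [0,0,-30]
    - [0,0,-30]
    - [0,20,0]
    - [-1,36,0]
    - [0,0,0]
  turn:
    - [0,0,0]
    - [0,0,0]
    - [0,0,0]
    - [0,0,0]
    - [0,0,0]
    - [0,0,0]
    - [0,0,0]
    - [0,0,0]
    - [0,0,0]
    - [0,0,0]
  claw: [0.3,1,1,1,1,1,0.5,0,0,0]

```text
t: 10.6
position: [635.2, -264.9, 84.4]
tool_rot: [179.9, 0.0, 5.1]
wrist_force: [-0.2, 1.0, -0.3]
finger_gap: 12.5
grasp_force: 0.0
```

```bash
python3 - <<'E'
from h import *
st(); im=tins(); tins('top')
E
```

```text
t 10.6 rack [ -32.9 -138.9] z 84.4 rot [179.9   0.    5.1] F [-0.2  1.  -0.3] gap 12.5 gf 0.0
green [-117.7   44.1] [25. 58.]
orange [-33.4 -79.3] [39. 40.]
white [ -59.1 -275.8] [58. 39.]
white [ 23.4 -53.2] [23. 29.]
white [ 59.6 -82.5] [35. 34.]
red [145.8 256.6] [36. 30.]
green [-136.6   88.9] [34. 34.]
white [-168.  191.] [31. 34.]
```

Call:
send_rows:
  dp:
    - [-2,0,30]
    - [0,0,38]
    - [0,-8,0]
    - [0,-15,0]
    - [0,-15,0]
    - [0,-15,0]
    - [0,-15,0]
    - [0,-12,0]
    - [0,-12,0]
    - [0,-12,0]
  turn:
    - [0,0,0]
    - [0,0,0]
    - [0,0,0]
    - [0,0,0]
    - [0,0,0]
    - [0,0,0]
    - [0,0,0]
    - [0,0,0]
    - [0,0,0]
    - [0,0,0]
  claw: [0,0,0,0,0,0,0,0,0,0]

```text
t: 11.95
position: [624.2, -157.6, 16.6]
tool_rot: [180.0, -0.0, 5.3]
wrist_force: [0.1, -0.9, 0.0]
finger_gap: -0.1
grasp_force: 0.4
```

Call:
send_rows:
  dp:
    - [0,-12,0]
    - [0,-12,0]
    - [0,-15,0]
    - [0,-15,0]
    - [0,-15,0]
    - [0,-20,0]
    - [0,-20,0]
    - [0,-20,0]
    - [0,-20,0]
    - [0,0,0]
  turn:
    - [0,0,0]
    - [0,0,0]
    - [0,0,0]
    - [0,0,0]
    - [0,0,0]
    - [0,0,0]
    - [0,0,0]
    - [0,0,0]
    - [0,0,0]
    - [0,0,0]
  claw: [0,0,0,0,0,0,0,0,0,0]

```text
t: 13.2
position: [610.3, -8.0, 16.5]
tool_rot: [-180.0, 0.0, 5.4]
wrist_force: [-0.2, -0.6, -0.2]
finger_gap: 0.4
grasp_force: 0.0
```

```bash
python3 - <<'E'
from h import *
st(); im=tins(); save('w3',im)
E
```

```text
t 13.2 rack [-34.  119.1] z 16.5 rot [-180.     0.     5.4] F [-0.2 -0.6 -0.2] gap 0.4 gf 0.0
orange [-34.2 162.3] [25. 40.]
```

View pics/w3.png

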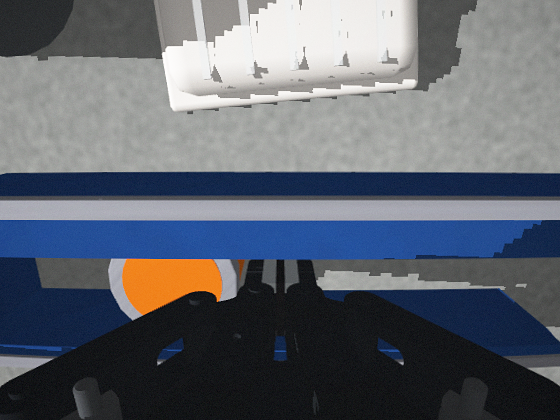

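Orange is inside at y≈162. I'll push it on to ~212, then fetch green.

Call:
send_rows:
  dp:
    - [0,-20,0]
    - [0,-20,0]
    - [0,-10,0]
    - [0,2,0]
    - [0,0,-50]
    - [0,0,-60]
    - [-25,20,-10]
    - [-40,30,0]
    - [-38,27,0]
    - [0,0,0]
  turn:
    - [0,0,0]
    - [0,0,0]
    - [0,0,0]
    - [0,0,0]
    - [0,0,0]
    - [0,0,0]
    - [0,0,0]
    - [0,0,0]
    - [0,0,0]
    - [0,0,0]
  claw: [0,0,0,0,0,0,1,1,1,1]

```text
t: 14.5
position: [508.4, -50.2, 136.0]
tool_rot: [180.0, 0.1, 5.1]
wrist_force: [0.0, 0.3, -0.1]
finger_gap: 72.3
grasp_force: 0.0
```

```bash
python3 - <<'E'
from h import *
st(); im=tins(); tins('top')
E
```

```text
t 14.5 rack [-139.4   86.5] z 136.0 rot [1.8e+02 1.0e-01 5.1e+00] F [ 0.   0.3 -0.1] gap 72.3 gf 0.0
green [-137.9   89.1] [39. 39.]
orange [-34.1 209.6] [34. 40.]
white [-166.6  191.5] [46. 44.]
white [-126.4   94. ] [26. 51.]
red [-124.9 -184.3] [33. 35.]
red [145.7 256.5] [36. 30.]
white [-169.7  186. ] [22. 34.]
```

Call:
send_rows:
  dp:
    - [1.5,-2.6,30]
    - [0,0,40]
    - [0,0,35]
    - [0,0,20]
    - [0,0,0]
    - [0,0,0]
    - [0,0,0]
    - [0,0,0]
    - [0,0,0]
    - [0,0,-5]
  turn:
    - [0,0,0]
    - [0,0,0]
    - [0,0,0]
    - [0,0,0]
    - [0,0,0]
    - [0,0,0]
    - [0,0,0]
    - [0,0,0]
    - [0,0,0]
    - [0,0,0]
  claw: [1,1,1,1,1,0.3,0.3,0.3,0.3,0.3]

```text
t: 15.85
position: [511.8, -45.5, 16.9]
tool_rot: [180.0, -0.0, 5.3]
wrist_force: [-0.8, 0.5, -0.7]
finger_gap: 51.0
grasp_force: 41.9
```

Call:
send_rows:
  dp:
    - [0,0,-20]
    - [0,0,-25]
    - [0,20,0]
    - [0,34,0]
    - [10,40,0]
    - [25,40,0]
    - [35,25,0]
    - [30,10,0]
    - [8,0,0]
    - [0,0,0]
  turn:
    - [0,0,0]
    - [0,0,0]
    - [0,0,0]
    - [0,0,0]
    - [0,0,0]
    - [0,0,0]
    - [0,0,0]
    - [0,0,0]
    - [0,0,0]
    - [0,0,0]
  claw: [0.3,0.3,0.3,0.3,0.3,0.3,0.3,0.3,0.3,0.3]

```text
t: 17.1
position: [634.0, -204.0, 60.1]
tool_rot: [-180.0, 0.1, 5.3]
wrist_force: [-0.4, -0.2, -0.9]
finger_gap: 50.7
grasp_force: 42.1
```

```bash
python3 - <<'E'
from h import *
st()
E
```

```text
t 17.1 rack [-28.5 -78.2] z 60.1 rot [-1.8e+02  1.0e-01  5.3e+00] F [-0.4 -0.2 -0.9] gap 50.7 gf 42.1
```

Call:
send_rows:
  dp:
    - [0,0,20]
    - [0,0,18]
    - [0,0,9]
    - [0,0,0]
    - [0,0,0]
    - [0,0,0]
    - [0,0,-15]
    - [0,0,-30]
    - [0,10,-20]
    - [0,25,0]
  turn:
    - [0,0,0]
    - [0,0,0]
    - [0,0,0]
    - [0,0,0]
    - [0,0,0]
    - [0,0,0]
    - [0,0,0]
    - [0,0,0]
    - [0,0,0]
    - [0,0,0]
  claw: [0.3,0.3,0.3,1,1,1,1,1,0,0]

```text
t: 18.35
position: [640.3, -240.1, 83.2]
tool_rot: [179.8, -0.3, 5.3]
wrist_force: [-0.4, -0.2, -0.1]
finger_gap: 51.8
grasp_force: 0.0
```

Call:
send_rows:
  dp:
    - [0,27,0]
    - [-6,0,0]
    - [0,0,0]
  turn:
    - [0,0,0]
    - [0,0,0]
    - [0,0,0]
  claw: [0,0,0]

```text
t: 18.73
position: [633.4, -266.8, 78.2]
tool_rot: [-179.9, 0.1, 5.2]
wrist_force: [-0.3, -0.6, -0.3]
finger_gap: 0.0
grasp_force: 0.0
```

```bash
python3 - <<'E'
from h import *
st(); im=tins()
E
```

```text
t 18.73 rack [ -34.8 -140.7] z 78.2 rot [-1.799e+02  1.000e-01  5.200e+00] F [-0.3 -0.6 -0.3] gap 0.0 gf 0.0
green [-33.7 -77.2] [39. 40.]
green [-13.6 -96.5] [43. 20.]
white [ -60.1 -278.2] [53. 37.]
```

Call:
send_rows:
  dp:
    - [0,0,30]
    - [0,0,32]
    - [0,-10,0]
    - [0,-15,0]
    - [0,-15,0]
    - [0,-15,0]
    - [0,-15,0]
    - [0,-12,0]
    - [0,-12,0]
    - [0,-12,0]
  turn:
    - [0,0,0]
    - [0,0,0]
    - [0,0,0]
    - [0,0,0]
    - [0,0,0]
    - [0,0,0]
    - [0,0,0]
    - [0,0,0]
    - [0,0,0]
    - [0,0,0]
  claw: [0,0,0,0,0,0,0,0,0,0]

```text
t: 20.02
position: [625.0, -160.1, 17.8]
tool_rot: [180.0, -0.0, 5.2]
wrist_force: [0.2, -1.2, 1.1]
finger_gap: 0.1
grasp_force: 0.8
```

Call:
send_rows:
  dp:
    - [0,-12,0]
    - [0,-12,0]
    - [0,-15,0]
    - [0,-15,0]
    - [0,-15,0]
    - [0,-20,0]
    - [0,-20,0]
    - [0,-20,0]
    - [0,-20,0]
    - [0,0,0]
  turn:
    - [0,0,0]
    - [0,0,0]
    - [0,0,0]
    - [0,0,0]
    - [0,0,0]
    - [0,0,0]
    - [0,0,0]
    - [0,0,0]
    - [0,0,0]
    - [0,0,0]
  claw: [0,0,0,0,0,0,0,0,0,0]

```text
t: 21.28
position: [610.8, -10.2, 17.3]
tool_rot: [-180.0, 0.0, 5.4]
wrist_force: [0.4, -0.4, -0.7]
finger_gap: 0.1
grasp_force: 0.0
```

```bash
python3 - <<'E'
from h import *
st(); im=tins()
E
```

```text
t 21.27 rack [-33.6 116.9] z 17.3 rot [-180.     0.     5.4] F [ 0.4 -0.4 -0.7] gap 0.1 gf 0.0
green [-34.  158.9] [25. 40.]
orange [-37.2 211.6] [31. 41.]
```

Call:
send_rows:
  dp:
    - [0,3,0]
    - [0,0,-50]
    - [0,0,-60]
    - [-30,-15,-10]
    - [-40,-25,0]
    - [-40,-25,0]
    - [-24,-13,0]
    - [0,0,0]
    - [0,0,0]
  turn:
    - [0,0,0]
    - [0,0,0]
    - [0,0,0]
    - [0,0,0]
    - [0,0,0]
    - [0,0,0]
    - [0,0,0]
    - [0,0,0]
    - [0,0,0]
  claw: [0,0,0,1,1,1,1,1,1]

```text
t: 22.45
position: [471.8, 49.4, 138.0]
tool_rot: [180.0, -0.1, 5.2]
wrist_force: [0.1, 1.2, 1.0]
finger_gap: 85.5
grasp_force: 0.0
```

```bash
python3 - <<'E'
from h import *
st(); im=tins(); tins('top')
E
```

```text
t 22.45 rack [-166.6  189.1] z 138.0 rot [ 1.8e+02 -1.0e-01  5.2e+00] F [0.1 1.2 1. ] gap 85.5 gf 0.0
green [-39.2 157.9] [23. 39.]
orange [-39.2 210.5] [23. 39.]
white [-168.9  191.5] [44. 41.]
red [-124.8 -184.4] [35. 36.]
red [145.7 256.5] [36. 30.]
```

Call:
send_rows:
  dp:
    - [-2,-2.5,30]
    - [0,0,40]
    - [0,0,35]
    - [0,0,21]
    - [0,0,0]
    - [0,0,0]
    - [0,0,0]
    - [0,0,0]
    - [0,0,0]
    - [0,0,-5]
  turn:
    - [0,0,0]
    - [0,0,0]
    - [0,0,0]
    - [0,0,0]
    - [0,0,0]
    - [0,0,0]
    - [0,0,0]
    - [0,0,0]
    - [0,0,0]
    - [0,0,0]
  claw: [1,1,1,1,1,0.3,0.3,0.3,0.3,0.3]

```text
t: 23.8
position: [468.7, 52.4, 16.9]
tool_rot: [-180.0, -0.0, 5.3]
wrist_force: [-0.1, 0.0, -1.3]
finger_gap: 51.0
grasp_force: 42.0
```

Call:
send_rows:
  dp:
    - [0,0,-20]
    - [0,0,-25]
    - [0,20,0]
    - [0,40,0]
    - [0,40,0]
    - [20,40,0]
    - [30,40,0]
    - [40,40,0]
    - [30,30,0]
    - [18,20,0]
  turn:
    - [0,0,0]
    - [0,0,0]
    - [0,0,0]
    - [0,0,0]
    - [0,0,0]
    - [0,0,0]
    - [0,0,0]
    - [0,0,0]
    - [0,0,0]
    - [0,0,0]
  claw: [0.3,0.3,0.3,0.3,0.3,0.3,0.3,0.3,0.3,0.3]

```text
t: 25.05
position: [631.9, -205.2, 61.4]
tool_rot: [180.0, 0.0, 5.2]
wrist_force: [0.3, 1.3, -2.5]
finger_gap: 50.6
grasp_force: 42.3
```

Call:
send_rows:
  dp:
    - [0,0,0]
    - [0,0,0]
  turn:
    - [0,0,0]
    - [0,0,0]
  claw: [0.3,0.3]

```text
t: 25.3
position: [630.1, -203.1, 61.0]
tool_rot: [-179.9, 0.1, 5.3]
wrist_force: [-1.0, -0.2, -1.4]
finger_gap: 51.1
grasp_force: 42.3
```

```bash
python3 - <<'E'
from h import *
st()
E
```

```text
t 25.3 rack [-32.3 -77. ] z 61.0 rot [-1.799e+02  1.000e-01  5.300e+00] F [-1.  -0.2 -1.4] gap 51.1 gf 42.3
```

Call:
send_rows:
  dp:
    - [2,0,20]
    - [0,0,18]
    - [0,0,10]
    - [0,0,0]
    - [0,0,0]
    - [0,0,0]
    - [0,0,-15]
    - [0,0,-30]
    - [0,10,-20]
    - [0,25,0]
  turn:
    - [0,0,0]
    - [0,0,0]
    - [0,0,0]
    - [0,0,0]
    - [0,0,0]
    - [0,0,0]
    - [0,0,0]
    - [0,0,0]
    - [0,0,0]
    - [0,0,0]
  claw: [0.3,0.3,0.3,1,1,1,1,1,0,0]

```text
t: 26.55
position: [638.3, -239.8, 82.1]
tool_rot: [179.8, -0.3, 5.3]
wrist_force: [1.0, -1.1, 0.3]
finger_gap: 51.5
grasp_force: 0.0
```

Call:
send_rows:
  dp:
    - [-4,29,0]
    - [0,0,0]
    - [0,0,0]
  turn:
    - [0,0,0]
    - [0,0,0]
    - [0,0,0]
  claw: [0,0,0]

```text
t: 26.92
position: [634.1, -268.4, 77.4]
tool_rot: [-179.9, 0.1, 5.2]
wrist_force: [0.7, 0.7, 0.2]
finger_gap: 0.1
grasp_force: 0.0
```

```bash
python3 - <<'E'
from h import *
st(); im=tins()
E
```

```text
t 26.93 rack [ -34.3 -142.3] z 77.4 rot [-1.799e+02  1.000e-01  5.200e+00] F [0.7 0.7 0.2] gap 0.1 gf 0.0
white [ -59.3 -278.2] [52. 38.]
white [ -56.1 -235.2] [32. 46.]
white [-32.7 -74.2] [52. 56.]
white [ 28.3 -82.3] [33. 71.]
white [ 59.6 -89.6] [23. 31.]
```

Call:
send_rows:
  dp:
    - [0,0,30]
    - [0,0,31]
    - [0,-10,0]
    - [0,-15,0]
    - [0,-15,0]
    - [0,-15,0]
    - [0,-15,0]
    - [0,-12,0]
    - [0,-12,0]
    - [0,-12,0]
  turn:
    - [0,0,0]
    - [0,0,0]
    - [0,0,0]
    - [0,0,0]
    - [0,0,0]
    - [0,0,0]
    - [0,0,0]
    - [0,0,0]
    - [0,0,0]
    - [0,0,0]
  claw: [0,0,0,0,0,0,0,0,0,0]

```text
t: 28.22
position: [625.2, -161.6, 17.8]
tool_rot: [180.0, -0.0, 5.2]
wrist_force: [0.6, -2.2, 1.0]
finger_gap: 0.2
grasp_force: 1.0
```

Call:
send_rows:
  dp:
    - [0,-12,0]
    - [0,-12,0]
    - [0,-15,0]
    - [0,-15,0]
    - [0,-15,0]
    - [0,-15,0]
    - [0,-15,0]
    - [0,-5,0]
    - [0,0,0]
  turn:
    - [0,0,0]
    - [0,0,0]
    - [0,0,0]
    - [0,0,0]
    - [0,0,0]
    - [0,0,0]
    - [0,0,0]
    - [0,0,0]
    - [0,0,0]
  claw: [0,0,0,0,0,0,0,0,0]

```text
t: 29.35
position: [615.3, -57.9, 17.4]
tool_rot: [-180.0, 0.0, 5.3]
wrist_force: [-0.3, 0.8, -0.1]
finger_gap: 0.1
grasp_force: 0.0
```

```bash
python3 - <<'E'
from h import *
st(); im=tins()
E
```

```text
t 29.35 rack [-33.6  68.9] z 17.4 rot [-180.     0.     5.3] F [-0.3  0.8 -0.1] gap 0.1 gf 0.0
green [-37. 162.] [31. 41.]
white [-30.6 108.2] [24. 44.]
```

Call:
send_rows:
  dp:
    - [0,3,0]
    - [0,0,-50]
    - [0,10,-60]
    - [-5,40,-10]
    - [-20,45,0]
    - [-20,45,0]
    - [-20,45,0]
    - [-20,45,0]
    - [-6,21,0]
    - [0,0,0]
  turn:
    - [0,0,0]
    - [0,0,0]
    - [0,0,0]
    - [0,0,0]
    - [0,0,0]
    - [0,0,0]
    - [0,0,0]
    - [0,0,0]
    - [0,0,0]
    - [0,0,0]
  claw: [0,0,0,1,1,1,1,1,1,1]

```text
t: 30.65
position: [547.7, -321.4, 137.4]
tool_rot: [-180.0, -0.0, 5.1]
wrist_force: [-0.2, 1.3, -0.2]
finger_gap: 85.5
grasp_force: 0.0
```

```bash
python3 - <<'E'
from h import *
st(); im=tins(); save('w4',im); print('top');tins('top')
E
```

```text
t 30.65 rack [-125.2 -187.2] z 137.4 rot [-180.    -0.     5.1] F [-0.2  1.3 -0.2] gap 85.5 gf 0.0
red [-125.1 -184.1] [40. 39.]
top
red [145.8 256.6] [36. 30.]
green [-32.1 161. ] [32. 35.]
orange [-32.5 211.1] [32. 30.]
white [-33.3 108.7] [32. 25.]
```

Three tins are in (y 109, 161, 211). Red is next.

Call:
send_rows:
  dp:
    - [0,-3,30]
    - [0,0,40]
    - [0,0,35]
    - [0,0,21]
    - [0,0,0]
    - [0,0,0]
    - [0,0,0]
    - [0,0,0]
    - [0,0,0]
    - [0,0,-5]
  turn:
    - [0,0,0]
    - [0,0,0]
    - [0,0,0]
    - [0,0,0]
    - [0,0,0]
    - [0,0,0]
    - [0,0,0]
    - [0,0,0]
    - [0,0,0]
    - [0,0,0]
  claw: [1,1,1,1,1,0.3,0.3,0.3,0.3,0.3]

```text
t: 32.0
position: [548.0, -317.0, 17.1]
tool_rot: [180.0, -0.0, 5.2]
wrist_force: [0.5, 0.0, -2.6]
finger_gap: 50.8
grasp_force: 41.9
```

Call:
send_rows:
  dp:
    - [0,0,-20]
    - [0,0,-25]
    - [20,-20,0]
    - [25,-30,0]
    - [25,-30,0]
    - [20,-20,0]
    - [4,-6,0]
    - [0,0,0]
    - [0,0,0]
  turn:
    - [0,0,0]
    - [0,0,0]
    - [0,0,0]
    - [0,0,0]
    - [0,0,0]
    - [0,0,0]
    - [0,0,0]
    - [0,0,0]
    - [0,0,0]
  claw: [0.3,0.3,0.3,0.3,0.3,0.3,0.3,0.3,0.3]

```text
t: 33.12
position: [631.2, -203.7, 61.8]
tool_rot: [180.0, 0.0, 5.2]
wrist_force: [0.5, -0.3, -1.9]
finger_gap: 50.5
grasp_force: 42.1
```

```bash
python3 - <<'E'
from h import *
st()
E
```

```text
t 33.12 rack [-31.2 -77.6] z 61.8 rot [180.    0.    5.2] F [ 0.5 -0.3 -1.9] gap 50.5 gf 42.1
```

Call:
send_rows:
  dp:
    - [1,0,20]
    - [0,0,19]
    - [0,0,10]
    - [0,0,0]
    - [0,0,0]
    - [0,0,0]
    - [0,0,-15]
    - [0,0,-30]
    - [0,10,-20]
    - [0,25,0]
  turn:
    - [0,0,0]
    - [0,0,0]
    - [0,0,0]
    - [0,0,0]
    - [0,0,0]
    - [0,0,0]
    - [0,0,0]
    - [0,0,0]
    - [0,0,0]
    - [0,0,0]
  claw: [0.3,0.3,0.3,1,1,1,1,1,0,0]

```text
t: 34.38
position: [638.2, -238.8, 81.1]
tool_rot: [179.8, -0.3, 5.3]
wrist_force: [1.0, -0.2, 0.5]
finger_gap: 51.3
grasp_force: 0.0
```

Call:
send_rows:
  dp:
    - [-4,29,0]
    - [0,0,0]
    - [0,0,0]
  turn:
    - [0,0,0]
    - [0,0,0]
    - [0,0,0]
  claw: [0,0,0]

```text
t: 34.75
position: [634.0, -267.4, 76.3]
tool_rot: [-179.9, 0.1, 5.2]
wrist_force: [-0.8, 1.0, -0.4]
finger_gap: -0.1
grasp_force: 0.0
```

```bash
python3 - <<'E'
from h import *
st(); im=tins()
E
```

```text
t 34.75 rack [ -34.3 -141.3] z 76.3 rot [-1.799e+02  1.000e-01  5.200e+00] F [-0.8  1.  -0.4] gap -0.1 gf 0.0
red [-33.5 -76.6] [39. 40.]
red [-13.  -95.4] [44. 21.]
white [-89.6 -35.7] [23. 40.]
```

Call:
send_rows:
  dp:
    - [0,0,30]
    - [0,0,30]
    - [0,-10,0]
    - [0,-15,0]
    - [0,-15,0]
    - [0,-15,0]
    - [0,-15,0]
    - [0,-12,0]
    - [0,-12,0]
    - [0,-12,0]
  turn:
    - [0,0,0]
    - [0,0,0]
    - [0,0,0]
    - [0,0,0]
    - [0,0,0]
    - [0,0,0]
    - [0,0,0]
    - [0,0,0]
    - [0,0,0]
    - [0,0,0]
  claw: [0,0,0,0,0,0,0,0,0,0]

```text
t: 36.05
position: [625.1, -160.6, 17.8]
tool_rot: [180.0, -0.0, 5.3]
wrist_force: [0.1, -2.2, 1.5]
finger_gap: -0.3
grasp_force: 1.0
```

Call:
send_rows:
  dp:
    - [0,-12,0]
    - [0,-12,0]
    - [0,-12,0]
    - [0,-12,0]
    - [0,-8,0]
    - [0,0,0]
    - [0,0,0]
  turn:
    - [0,0,0]
    - [0,0,0]
    - [0,0,0]
    - [0,0,0]
    - [0,0,0]
    - [0,0,0]
    - [0,0,0]
  claw: [0,0,0,0,0,0,0]

```text
t: 36.92
position: [619.6, -105.2, 17.3]
tool_rot: [-180.0, 0.0, 5.3]
wrist_force: [0.1, 0.4, -0.0]
finger_gap: 0.1
grasp_force: 0.0
```

```bash
python3 - <<'E'
from h import *
st(); im=tins()
E
```

```text
t 36.92 rack [-33.7  21.5] z 17.3 rot [-180.     0.     5.3] F [ 0.1  0.4 -0. ] gap 0.1 gf 0.0
red [-33.7  62.4] [24. 40.]
white [-37.2 112.6] [32. 46.]
white [59.6 94.2] [29. 56.]
```

Call:
send_rows:
  dp:
    - [0,3,0]
    - [0,0,-50]
    - [0,-10,-60]
    - [0,-40,0]
    - [0,-45,0]
    - [0,-45,0]
    - [1,-45,0]
    - [2,-45,0]
    - [2,-35,0]
    - [0,-20,0]
  turn:
    - [0,0,0]
    - [0,0,0]
    - [0,0,0]
    - [0,0,0]
    - [0,0,0]
    - [0,0,0]
    - [0,0,0]
    - [0,0,0]
    - [0,0,0]
    - [0,0,0]
  claw: [0,0,0,0,0,0,0,0,0,0]

```text
t: 38.22
position: [598.8, 177.3, 127.5]
tool_rot: [-180.0, 0.0, 5.3]
wrist_force: [-0.4, -0.8, -0.1]
finger_gap: -0.2
grasp_force: 0.0
```

```bash
python3 - <<'E'
from h import *
st(); im=tins(); print('top'); im=tins('top'); save('top5',cv2.resize(im[130:300,80:420],None,fx=2.3,fy=2.3))
E
```

```text
t 38.23 rack [-28.3 304.7] z 127.5 rot [-180.     0.     5.3] F [-0.4 -0.8 -0.1] gap -0.2 gf 0.0
green [-36.  164.7] [32. 40.]
orange [-36.3 217.2] [31. 40.]
white [ 26.6 349.5] [20. 22.]
top
red [-33.   61.3] [35. 30.]
red [145.7 256.5] [36. 30.]
green [-32.  165.2] [32. 30.]
orange [-33. 218.] [31. 26.]
```

View pics/top5.png

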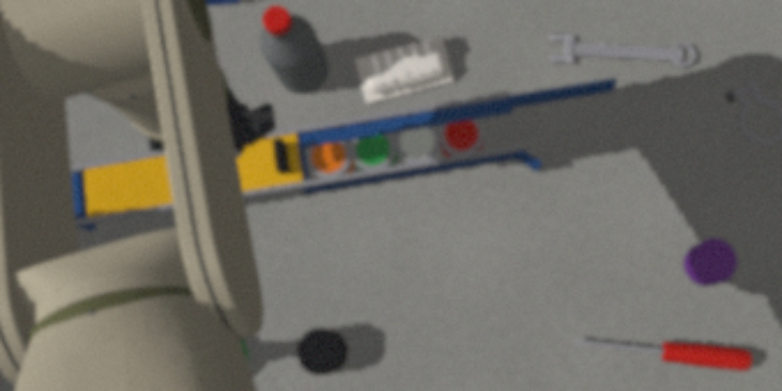

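All four stand in a row in the compartment (orange, green, white, red). Closing the cover now.

Call:
send_rows:
  dp:
    - [0,0,30]
    - [0,0,35]
    - [0,8,0]
    - [0,10,0]
    - [0,20,0]
    - [0,25,0]
    - [0,25,0]
    - [0,25,0]
    - [0,25,0]
    - [0,25,0]
  turn:
    - [0,0,0]
    - [0,0,0]
    - [0,0,0]
    - [0,0,0]
    - [0,0,0]
    - [0,0,0]
    - [0,0,0]
    - [0,0,0]
    - [0,0,0]
    - [0,0,0]
  claw: [0,0,0,0,0,0,0,0,0,0]

```text
t: 39.58
position: [615.2, 11.5, 64.5]
tool_rot: [180.0, -0.2, 5.2]
wrist_force: [0.6, 2.2, -0.6]
finger_gap: -0.4
grasp_force: 1.2
```

Call:
send_rows:
  dp:
    - [0,25,0]
    - [0,25,0]
    - [0,20,0]
    - [0,15,0]
    - [0,8,0]
    - [0,4,0]
    - [0,2,0]
    - [0,0,0]
  turn:
    - [0,0,0]
    - [0,0,0]
    - [0,0,0]
    - [0,0,0]
    - [0,0,0]
    - [0,0,0]
    - [0,0,0]
    - [0,0,0]
  claw: [0,0,0,0,0,0,0,0]

```text
t: 40.58
position: [622.8, -84.8, 62.3]
tool_rot: [180.0, 0.0, 5.3]
wrist_force: [0.9, -0.7, -0.8]
finger_gap: 0.1
grasp_force: 0.1
```

```bash
python3 - <<'E'
from h import *
st(); c=cam('wrist'); im,d=grab_frame('wrist')
y=mask(im,'yellow'); rows=[v for v in range(180,260) if y[v].any()]; v=rows[len(rows)//2]; print(torack(onplane(c,[(np.where(y[v])[0].max()+1,v)],51)))
E
```

```text
t 40.58 rack [-28.6  41.5] z 62.3 rot [180.    0.    5.3] F [ 0.9 -0.7 -0.8] gap 0.1 gf 0.1
[[-16.8   2.9]]
```

Call:
send_rows:
  dp:
    - [0,2,0]
    - [0,2,0]
    - [0,1,0]
    - [0,0,0]
  turn:
    - [0,0,0]
    - [0,0,0]
    - [0,0,0]
    - [0,0,0]
  claw: [0,0,0,0]

```text
t: 41.12
position: [623.1, -88.4, 62.3]
tool_rot: [-179.9, 0.0, 5.3]
wrist_force: [-1.4, 8.3, 2.1]
finger_gap: -0.1
grasp_force: 4.1
```

Call:
send_rows:
  dp:
    - [0,-6,0]
    - [0,-6,-20]
    - [-20,0,-40]
    - [-40,0,-40]
    - [-50,0,-30]
    - [-50,0,0]
    - [-50,0,0]
    - [0,0,0]
  turn:
    - [0,0,0]
    - [0,0,0]
    - [0,0,0]
    - [0,0,0]
    - [0,0,0]
    - [0,0,0]
    - [0,0,0]
    - [0,0,0]
  claw: [0,0,0,0,0,0,0,0]

```text
t: 42.12
position: [410.9, -97.5, 193.7]
tool_rot: [179.9, -0.1, 5.2]
wrist_force: [0.8, -0.6, 0.6]
finger_gap: -0.1
grasp_force: 0.0
```

```bash
python3 - <<'E'
from h import *
st(); c=cam('wrist'); im,d=grab_frame('wrist'); save('w6',im)
r=np.concatenate([b.reshape(-1,2) for b in blobs(mask(im,'yellow'))]); p=torack(onplane(c,r,51)); print('cover y',p[:,1].min(),p[:,1].max())
E
```

```text
t 42.12 rack [-240.7   48.5] z 193.7 rot [ 1.799e+02 -1.000e-01  5.200e+00] F [ 0.8 -0.6  0.6] gap -0.1 gf 0.0Traceback (most recent call last):
  File "<stdin>", line 3, in <module>
ValueError: need at least one array to concatenate
```

View pics/w6.png

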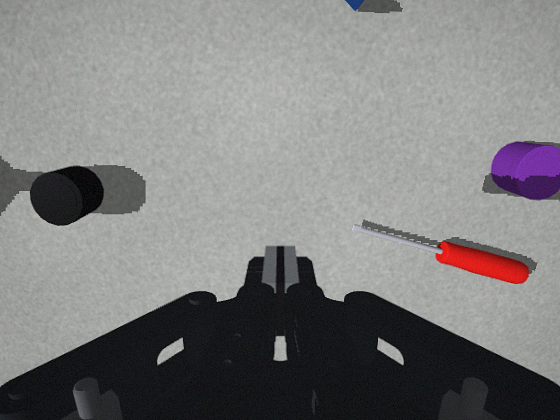

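The wrist view no longer covers the rack and shows a clear bench, with only the decoys and the screwdriver. The 8 N stop says the cover is shut; I'll confirm with the top camera and hand in if it agrees.

```bash
python3 - <<'E'
from h import *
c=cam('top'); im,d=grab_frame('top'); save('top7',im)
r=np.concatenate([b.reshape(-1,2) for b in blobs(mask(im,'yellow'))]); p=torack(onplane(c,r,51)); print('cover y',p[:,1].min(),p[:,1].max())
if p[:,1].min()<8 and p[:,1].max()<260: print(robot.close_job())
E
```

```text
cover y -0.9 248.3
the job is handed in; nothing more can be done
None
```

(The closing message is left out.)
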